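# Mesh the matching reamer cone on the citrus juicer and hold it down

## Task

One half fruit lies on the chopping board, waiting to be juiced: take the reamer cone of its size (the large orange cone for the orange, the small yellow cone for the lemon), set it on the juicer's drive spindle and turn it until the splines mesh and it slides fully home. Then push the cone down against the spring of the spindle, right down as for a test run, and finish while you still hold it pressed down with the gripper. Leave the other cone, the fruit, the glass and all other things where they stand.

Things in the scene. Friction and masses are not known exactly. Their poses are not given: they have to be found in the camera images.
- cone_large: Large orange reamer cone, loose, upright; 64 mm over its 4 pale main ribs, 64 mm tall. Origin: centre of its flat underside, z up. Main ribs along its +x, -x, +y, -y, 9 mm wide, upright flat outer faces from 0 to 27 mm (pinch a pair there), sloping above. Underside: cross-shaped socket 23 mm deep, arms under the main ribs (24 mm tip to tip, 8 mm wide); fits at every quarter turn.
- cone_small: Small yellow reamer cone, loose, upright; 50 mm over its 4 pale main ribs, 54 mm tall. Origin: centre of its flat underside, z up. Main ribs along its +x, -x, +y, -y, 9 mm wide, upright flat outer faces from 0 to 27 mm (pinch a pair there), sloping above. Underside: cross-shaped socket 23 mm deep, arms under the main ribs (24 mm tip to tip, 8 mm wide); fits at every quarter turn.
- spindle: Drive spindle in the juicer's bowl: black upright cross, bars 22 mm tip to tip, 6 mm thick, 14 mm high, narrower 3 mm lead-in above, then a 6 mm pilot pin up to 23.5 mm. Origin: on its axis at the top of its white 28 mm round shoulder, where a cone's underside rests when home (134 mm above the table unpressed); x, y along the cross arms, z up. Gears hold it against turning (0.25 N m).
- shaft (a joint): How far the sprung spindle is pushed down, in m: 0 up, 0.006 fully down at its stop. The spring resists with 4 N at the top and 10 N at the stop; the motor switch closes at about 0.0035. It springs back when let go.
- juicer: Electric citrus juicer, fixed: round white motor base 147 mm wide and 108 mm high, on it a grey juice bowl 165 mm wide (inner width 150 mm) with its rim 153 mm above the table, slotted white strainer floor at 116 mm. Origin: centre of its underside; its spout points to its -x axis, 119 mm out, 112 mm above the table.
- board: Wooden chopping board, fixed, 140 x 200 x 12 mm (x, y, z); origin: centre of its underside. The half fruit on it decides which cone is wanted.
- saucer: Blue saucer, fixed, 116 mm wide, 13 mm high; the half fruit that is not wanted now lies on it. Origin: centre of its underside.
- orange_half: Half an orange, cut face up, 76 mm wide, 32 mm high; lies on the board or on the saucer. Origin: centre of its underside, 12 mm above the table.
- lemon_half: Half a lemon, cut face up, 54 mm wide, 23 mm high; lies on the board or on the saucer. Origin: centre of its underside, 12 mm above the table.
- glass: Drinking glass under the juicer's spout, 66 mm wide, 95 mm high; origin: centre of its underside.
- mug: White mug, 80 mm wide without its handle, 90 mm high; origin: centre of its underside.
- jar: Amber jar with a brass cap, 68 mm wide, 100 mm high; origin: centre of its underside.
- shaker: Dark wooden salt shaker, 40 mm wide, 80 mm high; origin: centre of its underside.
Things that resemble listed ones, but are neither listed nor needed, are in the scene too. What is shaped like the orange_half but black or pink is not meant. Leave any black or turquoise look-alike of the lemon_half alone.

How it is judged:
By the outcome, as a careful person would: the job done as asked, in the order asked, and still so for the second after the job is handed in, while the arm keeps its last pose, push and grip.
It also fails if it takes over 38 s, if anything falls off the work surface, if the arm or the gripper's body presses on something with over 40 N, if the wrist force passes 120 N, or if a joint passes its speed limit or range.

## Robot

A 7-joint arm with a two-finger parallel gripper is mounted at the origin on the work surface. World frame = base frame: x ahead of the robot, y to its left, z up, the work surface at z = 0. Lengths are in m, angles in rad, forces in N, time in s.
With the tool pointing down it reaches from about 0.4 to 0.85 m from the base axis. Payload 10.4 kg.
Tool frame: the origin (TCP) lies at the very end of the fingers, on their centre line; the grasp point (between the pads) lies r.tcp_to_grasp behind it (r.tcp_to_grasp is the distance from the TCP to the grasp point, in m); z points along the fingers, y is the line along which they close (so a half turn about z gives the same grasp; the last joint's range is limited). The gripper opens to 87 mm and grips with 3 to 60 N. Pads are 19 mm wide; open, the fingers measure 117 mm over their backs; the gripper's body (75 mm by 190 mm) begins 51 mm behind the grasp point.
Start: joints at [1.095, 0.332, -0.065, 1.46, 0.022, 1.35, -0.088], TCP at [0.273, -0.562, 0.195] pointing down, gripper open.
Joint ranges: [-2.6, 2.6], [-0.5, 2.12], [-1.47, 1.34], [0.16, 2.42], [-1.27, 4.41], [0.06, 2.06], [-2.6, 2.6]. Speed limits (rad/s): [2.22, 2.22, 2.79, 2.79, 3.14, 3.14, 3.14].

## Interface

Orientations are given as a unit quaternion [x, y, z, w].
In Python, from bench import monitor, cams, ticket, r gives the robot as it stands.
- The arm moves only by the shell command python3 -m crank 'ROWS' [OPENING] [FORCE]. ROWS is a JSON object whose one key "steps" holds a list of rows, each a list of 2 entries, a list of its own where there are three numbers: the shift along the world's x, y, z in units of 25 mm (1.0 is 25 mm), then the turn, a rotation vector about the world's x, y, z in units of 5 degrees (1.0 is 5 degrees). In form: {"steps": [[[x, y, z], [ax, ay, az]], ...]}. A call has 1 to 10 rows; each row shifts and turns the commanded pose from where the row before left it; what a row does not reach is not made up. A row lasts 1/12 s, in which the tool goes at most 41.7 mm and 7.16 degrees, less where a joint would pass 70% of its speed; a pose out of reach is approached as far as the arm can. A call is refused whole if a number of a shift passes 1 or a number of a turn 1, either way. A call with a gripper value outside its range is refused whole. OPENING is the finger opening in mm, from 0 to 87, set as the call begins (- or left out, the last holds). The fingers move at their own pace and stop on an object; FORCE is the grip in N (left out, the last holds). Time passes only in rows, so rows that do not move let the fingers close. It gives the time, the measured TCP pose, the force, the opening and the grip force at its end, in the units of the state.
- monitor.read_state(): the state, without advancing time (a new reading comes with each control period).
- cams.camera(name): name is "side" or "top"; returns a dict with "pixels" (384x512x3 uint8, blue, green, red), "z_map" (384x512 float32, m along the optical axis (not along the pixel's ray), 0 where there is no reading), "vfov" (degrees; the focal length in pixels is half the picture's height over the tangent of half this angle, whatever the lens; pixels are square), "cx", "cy" (the principal point, pixels), "T" (4x4, takes a point from camera to world coordinates). Camera axes: x right, y up, looking along -z (the intrinsics and any distortion apply to the point x, -y, -z); pixel columns grow to the right and rows downward; lengths in m; the calibration is good to about 2 mm. A picture is of the moment at which its call begins.
- ticket.close_job(): hands the job in; it is judged then, once.
The state is a dict: "time": time; "joint_positions": joint angles; "joint_vel": joint speeds; "joint_torque": joint torques, N m; "ee_pos": TCP position; "eef_rot": TCP orientation; "ft_force": force on the tool from outside, world axes, zero at the start; "torque": the same for the moment, N m; "width": finger opening in m; "grip_force": force on a finger pad.
Only numpy, scipy, OpenCV 4.12 (cv2) and the standard library are available. Lean on these libraries where they do the work, as an engineer would, in place of code of your own. Each camera call takes 0.05 s, during which the arm holds its last target. There are 200 camera calls.

## Working session

There is one attempt and no reset: what is moved stays moved. The work goes in short steps, Python scripts to look and compute and a shell command to move; the robot and the scene stay as the last step left them, time stands still between calls to the robot, and variables do not carry over. Pictures are saved under pics/ and viewed, at most 10 in all, crops included, and the job is handed in when it is done.

```bash
ls; mkdir -p pics
cat > h.py <<'E'
from bench import monitor, cams, ticket, r
import numpy as np, cv2, pickle
def shot(n):
    c=cams.camera(n); pickle.dump(c,open(n+'.pkl','wb')); return c
def pt(c,u,v,z=None):
    f=c['pixels'].shape[0]/2/np.tan(np.radians(c['vfov'])/2)
    d=np.array([(u-c['cx'])/f,-(v-c['cy'])/f,-1.])
    T=np.array(c['T'])
    if z is None: return T[:3,:3]@(d*c['z_map'][int(v),int(u)])+T[:3,3]
    w=T[:3,:3]@d; return T[:3,3]+w*(z-T[2,3])/w[2]
E
python3 - <<'E'
from h import *
print(r.tcp_to_grasp, monitor.read_state())
for n in('top','side'):
    c=shot(n); print({k:c[k] for k in c if k not in('pixels','z_map')})
    cv2.imwrite(f'pics/{n}1.png',cv2.resize(c['pixels'],(800,600),interpolation=cv2.INTER_CUBIC))
E
```

```text
pics
0.0187 {'time': 0.0, 'joint_positions': array([ 1.09539089,  0.33283028, -0.06467875,  1.4609433 ,  0.02160006,
        1.34990125, -0.08848212]), 'joint_vel': array([ 1.23012704e-04, -1.11963252e-03, -1.77083588e-03, -3.87081612e-04,
       -4.79782435e-04,  1.63828384e-04, -5.05161314e-05]), 'joint_torque': array([ 5.64510483e-04, -6.23254681e+01,  2.53115228e-02, -3.89888334e+01,
       -6.12652232e-02,  3.98827856e-02,  1.15719486e-04]), 'ee_pos': array([ 0.27322579, -0.56164023,  0.19387895]), 'eef_rot': array([ 9.74477844e-01,  2.24482629e-01, -1.90819821e-04, -6.66658216e-04]), 'ft_force': array([0.28627829, 0.42537084, 0.18638519]), 'torque': array([-0.0051223 , -0.0023711 ,  0.01857762]), 'grip_force': 0.0, 'width': 0.08661038269502028}
{'vfov': 56.68912786104177, 'cx': 253.22100030695032, 'cy': 196.9058751457408, 'T': array([[-7.27371372e-04,  9.97260593e-01, -7.39647226e-02,
         4.72343997e-01],
       [-9.99817148e-01, -2.13861655e-03, -1.90025675e-02,
        -1.79719056e-02],
       [-1.91086940e-02,  7.39373760e-02,  9.97079797e-01,
         1.14161297e+00],
       [ 0.00000000e+00,  0.00000000e+00,  0.00000000e+00,
         1.00000000e+00]])}
{'vfov': 52.59440535408837, 'cx': 251.8560448380168, 'cy': 196.28145898822117, 'T': array([[ 0.8981997 ,  0.32358552, -0.29753944,  0.17622656],
       [-0.43917205,  0.68997583, -0.57537924, -0.75642236],
       [ 0.01911063,  0.64747646,  0.76184579,  1.07397848],
       [ 0.        ,  0.        ,  0.        ,  1.        ]])}
```

View pics/top1.png

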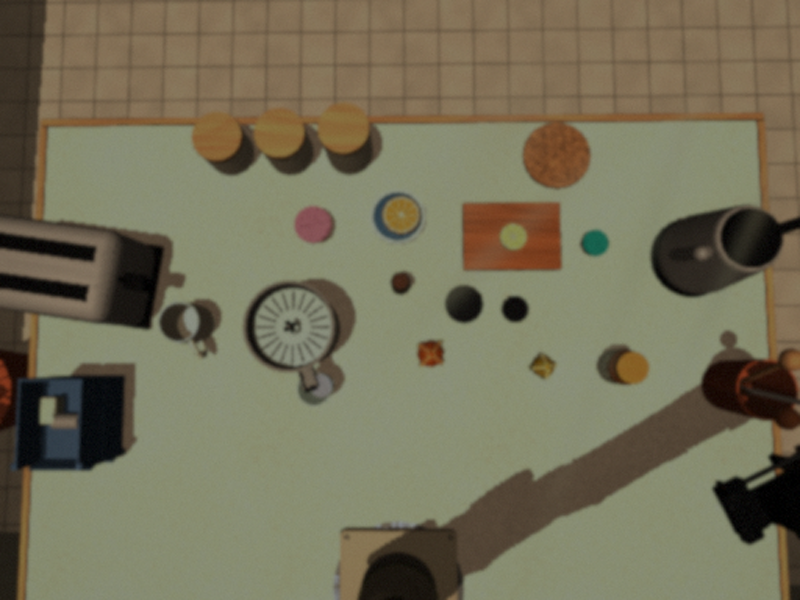

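View pics/side1.png

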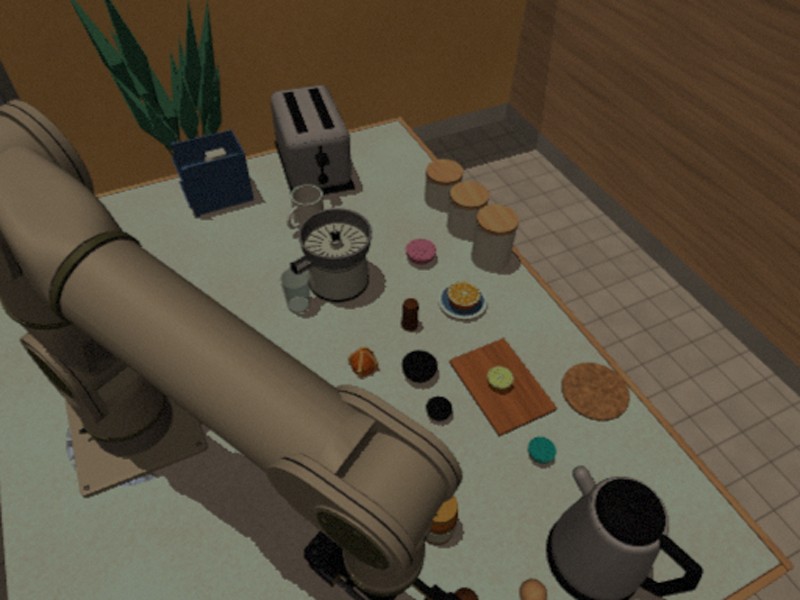

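The half fruit on the board is the lemon (top view, about (513,237)). The small cone is at about (542,365) and the spindle at about (292,326). I'll enlarge both.

Run:
```python
from h import *
c=pickle.load(open('top.pkl','rb')); I=c['pixels']
def crop(u,v,h,s): return cv2.resize(I[v-h:v+h,u-h:u+h],(s,s),interpolation=cv2.INTER_CUBIC)
a=crop(347,234,16,400); b=crop(187,209,16,400)
cv2.imwrite('pics/c1.png',cv2.convertScaleAbs(np.hstack([a,b]),alpha=1.6))
for n,u,v in(('cone',347,233.5),('spin',187,209),('bowl',187,209),('table',300,300),('orange cone',276,226),('lemon',328,152),('shaker',256,181),('jar',404,235)):
    print(n,pt(c,u,v).round(4))
# yellow cone by height map
f=192/np.tan(np.radians(c['vfov'])/2)
P=[];
for v in range(220,248):
  for u in range(333,361):
    p=pt(c,u,v)
    if p[2]>.012: P.append(p)
P=np.array(P);print(len(P),P.min(0),P.max(0),P.mean(0))
P=np.array([pt(c,u,v) for v in range(170,245) for u in range(150,225)])
m=(P[:,2]>.147)&(P[:,2]<.16);Q=P[m]
A=np.c_[2*Q[:,:2],np.ones(len(Q))];s=np.linalg.lstsq(A,(Q[:,:2]**2).sum(1),rcond=None)[0];print('rim',s[:2],np.sqrt(s[2]+s[0]**2+s[1]**2))
```

```text
cone [ 0.4413 -0.2815  0.0522]
spin [0.5126 0.1874 0.1443]
bowl [0.5126 0.1874 0.1443]
table [ 0.4723 -0.018   1.1416]
orange cone [ 0.4642 -0.0658  0.0687]
lemon [ 0.6949 -0.2313  0.0361]
shaker [ 0.5991 -0.0061  0.0787]
jar [ 0.4383 -0.4341  0.0989]
173 [ 0.41685549 -0.31568303  0.01229098] [ 0.472344   -0.01797191  1.14161297] [ 0.44193457 -0.2772689   0.07567911]
rim [0.51502281 0.19206028] 0.07649865064887493
```

View pics/c1.png

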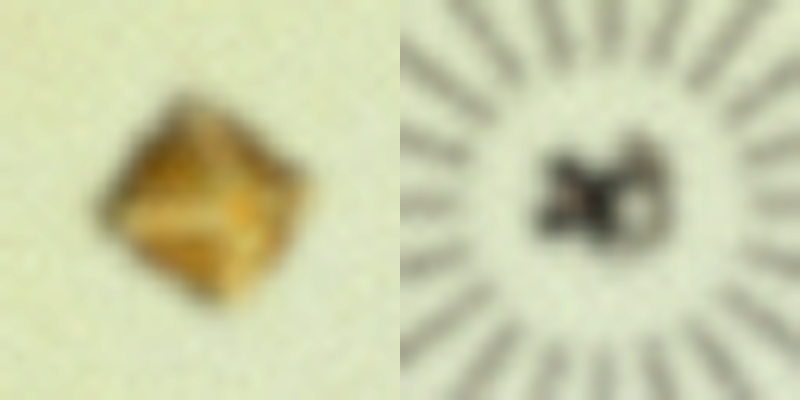

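Run:
```python
from h import *
c=pickle.load(open('top.pkl','rb')); I=c['pixels'];s=pickle.load(open('side.pkl','rb'))
print('cone',pt(c,347.18,233.7,.0135),'spin',pt(c,184.74,208.3,.15))
g=I[:,:,:].astype(int)
# cone: saturation mask
hsv=cv2.cvtColor(I,cv2.COLOR_BGR2HSV)
print(hsv[226:242:2,340:356:2,1])
z=[pt(c,u,v) for v in range(222,246) for u in range(335,360)]
z=np.array([p for p in z if .038<p[2]<.07]);print('top pts',len(z),z.mean(0),z[:,2].max())
z=[pt(c,u,v) for v in range(200,217) for u in range(176,193)]
z=np.array([p for p in z if .14<p[2]<.17]);print('spin pts',len(z),z.mean(0),z[:,2].max(),np.median(z,0))
def crop(I,u,v,h,S): return cv2.resize(I[v-h:v+h,u-h:u+h],(S,S),interpolation=cv2.INTER_LANCZOS4)
cv2.imwrite('pics/c2.png',cv2.convertScaleAbs(np.hstack([crop(I,185,208,8,400),crop(s['pixels'],215,152,10,400)]),alpha=1.6))
```

```text
cone [ 0.43958563 -0.29137067  0.0135    ] spin [0.51434704 0.19258722 0.15      ]
[[ 48  47  57  78  68  54  47  46]
 [ 47  54 107 129 133  96  58  49]
 [ 54 124 203 190 158 173 110  53]
 [ 76 180 206 200 155 163 165 108]
 [123 153 160 152 150 183 154 118]
 [ 88 145 165 155 149 159 162  86]
 [ 49 101 176 204 174 149 131  53]
 [ 45  48  74 143 149 122  65  43]]
top pts 82 [ 0.44128994 -0.289114    0.04592464] 0.05465305393937303
spin pts 37 [0.51421    0.19086177 0.14963393] 0.15791095913972386 [0.51487541 0.19034863 0.15024745]
```

View pics/c2.png

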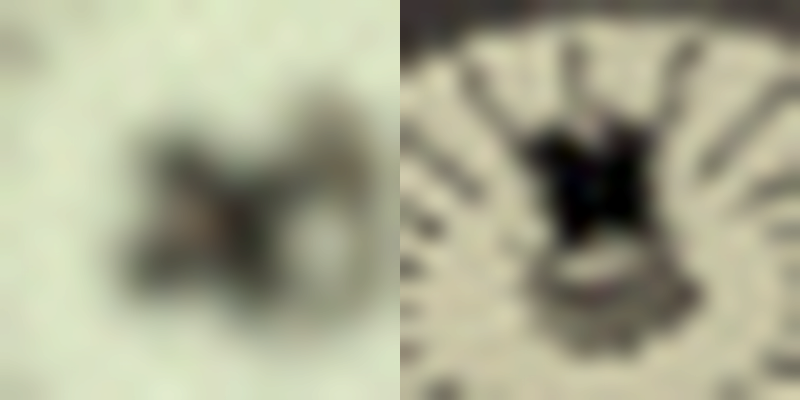

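The spindle in the top crop is at about (215,219), with its arms diagonal at a yaw of roughly 32°. I'm moving toward the small cone.

```bash
python3 -m crank '{"steps": [[[0.6,1,0],[0,0,1]],[[0.6,1,0],[0,0,1]],[[0.6,1,0],[0,0,1]],[[0.6,1,0],[0,0,1]],[[0.6,1,0],[0,0,1]],[[0.6,1,0],[0,0,1]],[[0.6,1,0],[0,0,1]],[[0.6,1,0],[0,0,1]],[[0.6,0.9,0],[0,0,1]],[[0.6,0.9,0],[0,0,1]]]}' 75 40
cat > fit.py <<'E'
from h import *
from scipy.optimize import minimize
def proj(c,P):
    T=np.array(c['T']);q=(P-T[:3,3])@T[:3,:3];f=192/np.tan(np.radians(c['vfov'])/2)
    return np.c_[c['cx']+f*q[:,0]/-q[:,2],c['cy']-f*q[:,1]/-q[:,2]]
def render(c,box,slices,x,y,th,S=8,blur=.9):
    u0,v0,w,h=box;M=np.zeros((h*S,w*S),np.float32);R=np.array([[np.cos(th),-np.sin(th)],[np.sin(th),np.cos(th)]])
    for z,polys in slices:
        for p in polys:
            q=p@R.T+[x,y];uv=proj(c,np.c_[q,np.full(len(q),z)])
            cv2.fillPoly(M,[np.round(((uv-[u0,v0]+.5)*S)*16).astype(np.int32)],1.,shift=4)
    M=cv2.GaussianBlur(M,(0,0),blur*S);return cv2.resize(M,(w,h),interpolation=cv2.INTER_AREA)
def rect(a,b): return np.array([[-a,-b],[a,-b],[a,b],[-a,b]])
def fit(c,box,slices,x0,y0,img,wt):
    best=None
    def cost(p):
        M=render(c,box,slices,p[0]/1e3,p[1]/1e3,np.radians(p[2]));w=wt.ravel()
        A=np.c_[M.ravel(),np.ones(M.size)]*w[:,None];b=img.ravel()*w
        s=np.linalg.lstsq(A,b,rcond=None)[0];return ((A@s-b)**2).sum()
    for t in range(0,90,10):
        o=minimize(cost,[x0*1e3,y0*1e3,t],method='Nelder-Mead',options=dict(initial_simplex=np.array([[x0*1e3,y0*1e3,t],[x0*1e3+2,y0*1e3,t],[x0*1e3,y0*1e3+2,t],[x0*1e3,y0*1e3,t+8]]),maxiter=80))
        if best is None or o.fun<best.fun: best=o
    return best.x,best.fun
E
cat > f1.py <<'E'
from fit import *
t=pickle.load(open('top.pkl','rb'));s=pickle.load(open('side.pkl','rb'))
cross=[rect(.011,.003),rect(.003,.011)]
sp=[(z,cross) for z in np.linspace(.135,.148,6)]+[(z,[rect(.003,.003)]) for z in (.152,.157)]
for n,c,box,mx in(('top',t,(177,200,12,17),None),('side',s,(205,142,20,13),None)):
    u,v,w,h=box;g=-c['pixels'][v:v+h,u:u+w].astype(float).mean(2)
    print(n,fit(c,box,sp,.5145,.1915,g,np.ones(g.shape)))
hsv=cv2.cvtColor(t['pixels'],cv2.COLOR_BGR2HSV)[:,:,1]
cs=[(z,[rect(.025,.0045),rect(.0045,.025),np.array([[.025,0],[0,.025],[-.025,0],[0,-.025]])*.85]) for z in (0,.013,.027)]
box=(335,221,26,26);u,v,w,h=box;g=np.minimum(hsv[v:v+h,u:u+w],140).astype(float)
print('cone',fit(t,box,cs,.440,-.2905,g,np.ones(g.shape)))
E
python3 f1.py
```

```text
time: 0.93
ee_pos: [0.4238, -0.3156, 0.1945]
eef_rot: [0.787, 0.617, -0.0, -0.0]
ft_force: [-0.2, -0.3, 0.4]
width: 0.075
grip_force: 0.0
top (array([514.08771385, 192.69357299,  33.32043586]), np.float64(6310.4385101463695))
side (array([513.02611802, 189.89628453, 120.43214225]), np.float64(133168.91961259482))
cone (array([ 439.40011955, -290.79195319,   96.68669988]), np.float64(99483.70092031706))
```

```bash
python3 -m crank '{"steps": [[[0.2,0.3,-0.5],[0,0,1]],[[0.2,0.3,-1],[0,0,1]],[[0.2,0.3,-1],[0,0,1]],[[0,0.1,-1],[0,0,1]],[[0,0,-1],[0,0,0.1]],[[0,0,0],[0,0,0]],[[0,0,0],[0,0,0]],[[0,0,0],[0,0,0]]]}' 80 40
python3 - <<'E'
from h import *
s=monitor.read_state();print(s['ee_pos'],s['eef_rot'],s['joint_positions'])
E
```

```text
time: 1.6
ee_pos: [0.439, -0.2925, 0.0835]
eef_rot: [0.667, 0.745, 0.0, 0.001]
ft_force: [0.3, 0.1, 0.1]
width: 0.0802
grip_force: 0.0
[ 0.43902827 -0.2924997   0.08352029] [6.66640770e-01 7.45378866e-01 1.59558234e-04 6.35532689e-04] [ 0.84719687  0.23848324 -0.38845172  1.83718746  0.10143341  1.08391173
  0.53264861]
```

```bash
python3 -m crank '{"steps": [[[0,0.07,-0.8],[0,0,0]],[[0,0,-0.8],[0,0,0]],[[0,0,-0.8],[0,0,0]],[[0,0,-0.5],[0,0,0]],[[0,0,-0.25],[0,0,0]],[[0,0,0],[0,0,0]],[[0,0,0],[0,0,0]]]}' && python3 -m crank '{"steps": [[[0,0,0],[0,0,0]],[[0,0,0],[0,0,0]],[[0,0,0],[0,0,0]],[[0,0,0],[0,0,0]],[[0,0,0],[0,0,0]],[[0,0,0],[0,0,0]],[[0,0,0],[0,0,0]],[[0,0,0],[0,0,0]]]}' 30 40
```

```text
time: 2.18
ee_pos: [0.4391, -0.2907, 0.0044]
eef_rot: [0.666, 0.746, 0.0, 0.001]
ft_force: [0.1, -0.3, 0.2]
width: 0.0798
grip_force: 0.0
time: 2.85
ee_pos: [0.4384, -0.2903, 0.0034]
eef_rot: [0.666, 0.746, 0.0, -0.0]
ft_force: [-0.1, -0.2, -0.2]
width: 0.0353
grip_force: 0.6
```

```bash
python3 -m crank '{"steps": [[[0,0,0],[0,0,0]]]}' - 40
python3 - <<'E'
from h import *
o=[]
for n,P in(('top',(.439,-.2905,.03)),('side',(.439,-.2905,.03))):
    c=shot(n)
    from fit import proj
    u,v=proj(c,np.array([P]))[0].astype(int);h=32;print(u,v)
    u=min(max(u,h),512-h);v=min(max(v,h),384-h)
    o.append(cv2.resize(c['pixels'][v-h:v+h,u-h:u+h],(400,400),interpolation=cv2.INTER_CUBIC))
cv2.imwrite('pics/g1.png',cv2.convertScaleAbs(np.hstack(o),alpha=1.6))
E
```

```text
time: 2.93
ee_pos: [0.4384, -0.2903, 0.0034]
eef_rot: [0.666, 0.746, 0.0, -0.0]
ft_force: [-0.6, -0.0, 0.0]
width: 0.0327
grip_force: 35.7
348 234
255 287
```

View pics/g1.png

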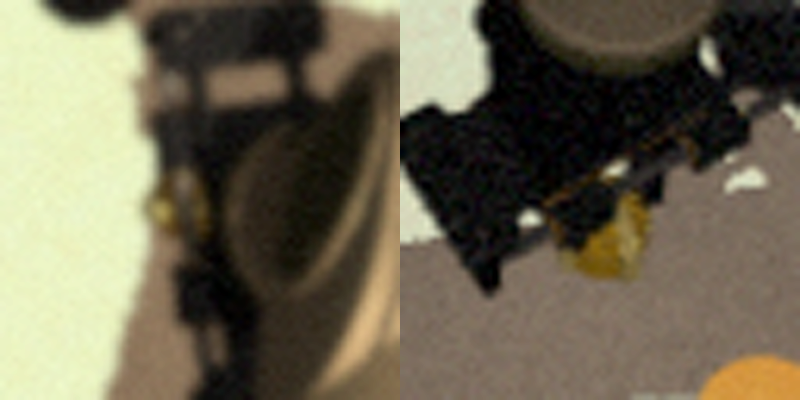

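The grip closed to about 33 mm, where 50 mm was expected. The pads may not be on the ribs, so I'll zoom in before lifting.

Run:
```python
from h import *
from fit import proj
o=[]
for n in('top','side'):
    c=pickle.load(open(n+'.pkl','rb'))
    u,v=proj(c,np.array([(.439,-.2905,.03)]))[0].round().astype(int);h=14
    o.append(cv2.resize(c['pixels'][v-h:v+h,u-h:u+h],(400,400),interpolation=cv2.INTER_CUBIC))
    P=np.array([pt(c,a,b) for a in range(u-14,u+14) for b in range(v-14,v+14) if (lambda q:int(q[2])-int(q[0])>45)(c['pixels'][b,a].astype(int)*1.6)])
    P=P[(P[:,2]<.2)];print(n,len(P),P.min(0),P.max(0),P.mean(0), P[P[:,2].argmax()])
cv2.imwrite('pics/g2.png',cv2.convertScaleAbs(np.hstack(o),alpha=2.2))
```

```text
top 70 [ 0.39702449 -0.28673287 -0.00425769] [ 0.47947268 -0.25346007  0.11683835] [ 0.42516784 -0.2735365   0.01500391] [ 0.43889874 -0.26574159  0.11683835]
side 119 [ 0.39080485 -0.33115313 -0.00242544] [ 0.45892708 -0.26327198  0.12338795] [ 0.43427741 -0.30599093  0.02579009] [ 0.39296758 -0.33115313  0.12338795]
```

View pics/g2.png

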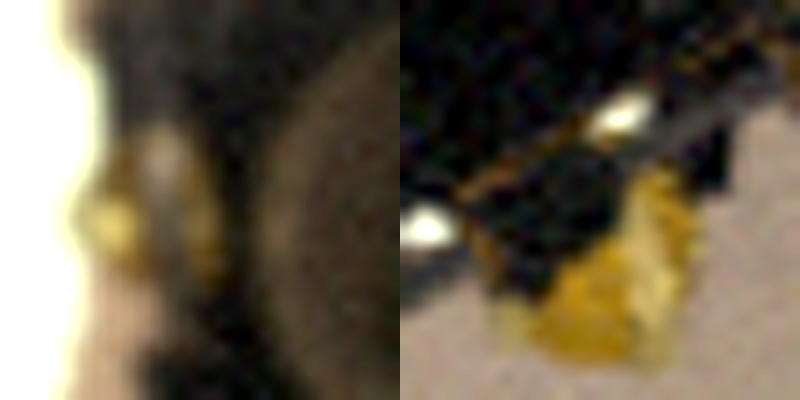

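Run:
```python
from h import *
from fit import proj
c=pickle.load(open('side.pkl','rb'))
u,v=proj(c,np.array([(.439,-.2905,.03)]))[0].round().astype(int);h=14
k=400/28
def toc(P): return ((proj(c,np.array(P))-[u-h,v-h]+.5)*k).round()+[400,0]
t=np.array([.4384,-.2903]);d=np.array([.994,.113]);n=np.array([.113,-.994])
for s in(-1,1):
  for w in(.0165,.025,.035):
    q=t+s*w*d; print(s,w,toc([[*(q+n*.0095),.0034],[*(q+n*.0095),.0221]]).tolist())
print('base ribs',toc([[*(t+.025*a),z] for a in(d,-d,n) for z in(0,.027)]).tolist(),'apex',toc([[*t,.054]]))
def P(x,y):
    uu,vv=(x-400)/k+u-h-.5,y/k+v-h-.5; return pt(c,round(uu),round(vv)).round(4)
for q in((500,280),(520,270),(715,175),(560,230),(650,280),(510,325),(620,330),(660,340),(690,200)):print(q,P(*q))
```

```text
-1 0.0165 [[555.0, 341.0], [557.0, 300.0]]
-1 0.025 [[521.0, 362.0], [522.0, 321.0]]
-1 0.035 [[480.0, 386.0], [481.0, 345.0]]
1 0.0165 [[688.0, 264.0], [691.0, 222.0]]
1 0.025 [[722.0, 244.0], [726.0, 202.0]]
1 0.035 [[761.0, 221.0], [766.0, 179.0]]
base ribs [[696.0, 216.0], [701.0, 156.0], [496.0, 333.0], [498.0, 273.0], [662.0, 368.0], [667.0, 309.0]] apex [[604. 152.]]
(500, 280) [ 0.3918 -0.3337  0.1175]
(520, 270) [ 0.3981 -0.333   0.1165]
(715, 175) [ 0.4615 -0.299   0.0385]
(560, 230) [ 0.4083 -0.3305  0.115 ]
(650, 280) [ 0.4389 -0.3114  0.036 ]
(510, 325) [ 0.4137 -0.2977  0.0135]
(620, 330) [ 0.4339 -0.3102  0.0124]
(660, 340) [ 0.4401 -0.3169  0.0193]
(690, 200) [ 0.4555 -0.2985  0.0302]
```

Run:
```python
from h import *
for n in('side','top'):
    c=pickle.load(open(n+'.pkl','rb'));I=c['pixels'].astype(int)
    T=np.array(c['T']);f=192/np.tan(np.radians(c['vfov'])/2)
    vv,uu=np.mgrid[:384,:512];Z=c['z_map'];D=np.stack([(uu-c['cx'])/f,-(vv-c['cy'])/f,-np.ones_like(Z)],-1)*Z[...,None]
    W=D@T[:3,:3].T+T[:3,3]
    d=np.array([.994,.113]);rel=W[...,:2]-[.4384,-.2903];a=rel@d;b=rel@[-.113,.994]
    m=(Z>0)&(abs(a)<.10)&(abs(b)<.05)&(W[...,2]>.008)&(W[...,2]<.2)
    k=m&(I.max(2)<45)
    q=np.c_[a[k],b[k],W[...,2][k]]*1e3
    print(n,len(q)); 
    for lo in range(-100,100,10):
        s=q[(q[:,0]>=lo)&(q[:,0]<lo+10)]
        if len(s): i=np.argsort(s[:,2])[:3]; print(lo,len(s),s[i].round().astype(int).tolist())
```

```text
side 1369
-100 66 [[-91, -37, 125], [-91, -38, 131], [-94, -37, 133]]
-90 114 [[-85, -38, 107], [-89, -33, 109], [-83, -38, 111]]
-80 105 [[-76, -32, 116], [-74, -34, 118], [-73, -32, 119]]
-70 79 [[-66, -31, 115], [-67, -33, 115], [-62, -31, 117]]
-60 176 [[-51, -37, 110], [-51, -17, 111], [-51, -32, 113]]
-50 95 [[-45, -39, 107], [-42, -38, 108], [-48, -38, 108]]
-40 81 [[-36, -39, 108], [-33, -39, 112], [-35, -38, 113]]
-30 47 [[-23, -11, 35], [-25, -38, 107], [-30, -40, 110]]
-20 40 [[-20, -11, 32], [-19, -10, 35], [-17, -30, 114]]
-10 37 [[-5, -32, 112], [-10, -28, 115], [-1, -30, 116]]
0 36 [[7, -33, 112], [0, -33, 115], [8, -32, 115]]
10 65 [[15, -7, 32], [19, -11, 34], [15, -6, 36]]
20 47 [[21, -13, 37], [22, -11, 39], [20, -13, 50]]
30 45 [[30, -38, 110], [34, -38, 111], [39, -39, 113]]
40 42 [[44, -38, 106], [46, -39, 112], [43, -38, 114]]
50 18 [[52, -31, 116], [56, -34, 117], [58, -32, 118]]
60 73 [[64, -33, 114], [61, -32, 115], [67, -33, 116]]
70 83 [[79, -37, 107], [78, -34, 108], [77, -34, 113]]
80 91 [[83, -36, 106], [82, -37, 114], [83, -38, 121]]
90 29 [[92, 37, 19
[... 394 characters left out ...]
109], [-33, 37, 113], [-35, 37, 114]]
-30 29 [[-21, 10, 59], [-21, 10, 69], [-30, 37, 115]]
-20 21 [[-14, 4, 35], [-11, 5, 42], [-19, 9, 55]]
-10 15 [[-7, 5, 45], [-5, 31, 115], [-2, 30, 115]]
0 10 [[5, 5, 50], [8, 4, 50], [1, 31, 118]]
10 12 [[14, 4, 39], [17, 4, 41], [15, 24, 134]]
20 41 [[21, 34, 118], [25, 37, 123], [29, 22, 123]]
30 58 [[36, 37, 116], [39, 37, 119], [30, 33, 122]]
40 81 [[45, 36, 117], [41, -20, 120], [44, 2, 120]]
50 19 [[52, -20, 136], [57, 25, 137], [55, -19, 139]]
60 46 [[66, 24, 116], [66, 26, 134], [70, 34, 136]]
70 96 [[73, 32, 117], [76, 36, 134], [78, 36, 135]]
80 99 [[82, 35, 123], [85, 36, 128], [87, 36, 129]]
90 33 [[100, 45, 21], [99, 36, 25], [99, 40, 27]]
```

Depth puts the real fingertips at z≈0.031 and the body's underside at 0.106, so the tips are about 28 mm higher than the reported TCP z. I'll open, go lower and check the force.

```bash
python3 -m crank '{"steps": [[[0,0,0],[0,0,0]],[[0,0,0],[0,0,0]],[[0,0,0],[0,0,0]],[[0,0,0],[0,0,0]],[[0,0,0],[0,0,0]],[[0,0,0],[0,0,0]],[[0,0,0],[0,0,0]],[[0,0,0],[0,0,0]]]}' 80 40 && python3 -m crank '{"steps": [[[0,0,-0.2],[0,0,0]],[[0,0,-0.2],[0,0,0]],[[0,0,-0.2],[0,0,0]],[[0,0,-0.2],[0,0,0]],[[0,0,0],[0,0,0]],[[0,0,0],[0,0,0]]]}'
cat > tips.py <<'E'
from h import *
import sys
st=monitor.read_state();p=st['ee_pos'];q=st['eef_rot'];yaw=2*np.arctan2(q[1],q[0])-np.pi/2
print('pos',p.round(4),'yaw',np.degrees(yaw).round(2),'f',st['ft_force'].round(1),'w',st['width'].round(4),'g',st['grip_force'])
d=np.array([np.cos(yaw),np.sin(yaw)]);e=np.array([-d[1],d[0]])
for n in('side','top'):
    c=shot(n);I=c['pixels'].astype(int)
    T=np.array(c['T']);f=192/np.tan(np.radians(c['vfov'])/2)
    vv,uu=np.mgrid[:384,:512];Z=c['z_map'];D=np.stack([(uu-c['cx'])/f,-(vv-c['cy'])/f,-np.ones_like(Z)],-1)*Z[...,None]
    W=D@T[:3,:3].T+T[:3,3];rel=W[...,:2]-p[:2];a=rel@d;b=rel@e;z=W[...,2]-p[2]
    m=(Z>0)&(abs(b)<.03)&(I.max(2)<45)&(z<.09)&(W[...,2]>.008)
    for s in(-1,1):
        k=m&(s*a>.012)&(s*a<.065);o=np.c_[a[k],b[k],z[k],W[...,2][k]]*1e3;i=np.argsort(o[:,2])[:5];print(n,s,o[i].round(0).astype(int).tolist())
E
python3 tips.py
```

```text
time: 3.7
ee_pos: [0.4385, -0.2903, 0.0034]
eef_rot: [0.666, 0.746, 0.0, 0.0]
ft_force: [0.1, -0.1, -0.2]
width: 0.076
grip_force: 0.0
time: 4.2
ee_pos: [0.4382, -0.29, -0.0171]
eef_rot: [0.666, 0.746, 0.0, -0.0]
ft_force: [0.2, -0.2, 0.1]
width: 0.0797
grip_force: 0.0Traceback (most recent call last):
  File "tips.py", line 4, in <module>
    print('pos',p.round(4),'yaw',np.degrees(yaw).round(2),'f',st['ft_force'].round(1),'w',st['width'].round(4),'g',st['grip_force'])
                                                                                          ^^^^^^^^^^^^^^^^^
AttributeError: 'float' object has no attribute 'round'
```

```bash
sed -i "s/st\['width'\].round(4)/round(st['width'],4)/" tips.py; python3 tips.py
```

```text
pos [ 0.4382 -0.29   -0.0171] yaw 6.45 f [ 0.2 -0.2  0.1] w 0.0797 g 0.0
side -1 [[-46, -10, 31, 13], [-50, -12, 33, 16], [-22, 0, 50, 33]]
side 1 [[38, -1, 29, 12], [45, -11, 32, 15], [39, -5, 34, 16], [37, -12, 34, 17], [39, -10, 35, 18]]
top -1 [[-21, 2, 31, 14], [-17, 4, 41, 24], [-39, 5, 45, 28], [-38, 8, 47, 30], [-13, 9, 51, 34]]
top 1 [[23, 5, 40, 23], [20, 6, 44, 27], [14, 9, 52, 34], [42, 8, 53, 36], [18, 9, 53, 36]]
```

```bash
python3 -m crank '{"steps": [[[0,0,-0.08],[0,0,0]],[[0,0,-0.08],[0,0,0]],[[0,0,0],[0,0,0]],[[0,0,0],[0,0,0]]]}'; python3 -m crank '{"steps": [[[0,0,-0.08],[0,0,0]],[[0,0,0],[0,0,0]],[[0,0,0],[0,0,0]]]}'; python3 tips.py
```

```text
time: 4.63
ee_pos: [0.4384, -0.2902, -0.0206]
eef_rot: [0.666, 0.746, 0.0, -0.0]
ft_force: [-0.5, -0.0, -0.0]
width: 0.08
grip_force: 0.0
time: 4.88
ee_pos: [0.4384, -0.2902, -0.0227]
eef_rot: [0.666, 0.746, 0.0, -0.0]
ft_force: [-0.4, -0.1, -0.9]
width: 0.08
grip_force: 0.0
pos [ 0.4384 -0.2902 -0.0227] yaw 6.44 f [-0.4 -0.1 -0.9] w 0.08 g 0.0
side -1 [[-48, -14, 39, 16]]
side 1 [[42, -10, 33, 10], [38, -5, 34, 12], [38, -11, 38, 16], [37, 5, 39, 16], [39, -9, 40, 18]]
top -1 [[-21, 2, 36, 13], [-39, 8, 49, 26], [-17, 8, 49, 27], [-47, 10, 53, 30], [-41, 9, 53, 30]]
top 1 [[20, 7, 39, 17], [26, 3, 41, 18], [23, 5, 45, 22], [20, 6, 48, 25], [17, 7, 50, 27]]
```

```bash
python3 -m crank '{"steps": [[[0,0,0],[0,0,0]],[[0,0,0],[0,0,0]],[[0,0,0],[0,0,0]],[[0,0,0],[0,0,0]],[[0,0,0],[0,0,0]],[[0,0,0],[0,0,0]],[[0,0,0],[0,0,0]]]}' 35 45; python3 -m crank '{"steps": [[[0,0,0],[0,0,0]],[[0,0,0],[0,0,0]]]}'
```

```text
time: 5.57
ee_pos: [0.4385, -0.2903, -0.0226]
eef_rot: [0.666, 0.746, 0.0, 0.0]
ft_force: [1.0, -0.1, 0.4]
width: 0.0492
grip_force: 45.0
time: 5.73
ee_pos: [0.4385, -0.2903, -0.0226]
eef_rot: [0.666, 0.746, 0.0, 0.0]
ft_force: [-0.3, 0.5, -1.0]
width: 0.0492
grip_force: 45.0
```

```bash
python3 -m crank '{"steps": [[[0,0,0.5],[0,0,0]],[[0,0,1],[0,0,0]],[[0,0,1],[0,0,0]],[[0,0,1],[0,0,0]],[[0,0,1],[0,0,0]],[[0,0.3,1],[0,0,0]],[[0.1,0.7,1],[0,0,0]],[[0.2,1,0.6],[0,0,0.4]],[[0.2,1,0],[0,0,0.4]],[[0.2,1,0],[0,0,0.4]]]}' && python3 -m crank '{"steps": [[[0.2,1,0],[0,0,0.4]],[[0.2,1,0],[0,0,0.4]],[[0.2,1,0],[0,0,0.4]],[[0.2,1,0],[0,0,0.4]],[[0.2,1,0],[0,0,0.4]],[[0.2,1,0],[0,0,0.4]],[[0.2,1,0],[0,0,0.4]],[[0.2,1,0],[0,0,0.4]],[[0.2,1,0],[0,0,0.3]],[[0.2,1,0],[0,0,0.2]]]}'
```

```text
time: 6.57
ee_pos: [0.4565, -0.1889, 0.1563]
eef_rot: [0.625, 0.78, 0.0, 0.001]
ft_force: [-0.6, 0.8, -1.4]
width: 0.0492
grip_force: 45.0
time: 7.4
ee_pos: [0.5054, 0.0615, 0.1548]
eef_rot: [0.492, 0.871, -0.0, -0.0]
ft_force: [-0.2, 0.8, 0.1]
width: 0.0494
grip_force: 45.0
```

```bash
python3 -m crank '{"steps": [[[0.1,0.9,0],[0,0,0.2]],[[0.1,1,0],[0,0,0]],[[0.1,1,0],[0,0,0]],[[0.04,1,0],[0,0,0]],[[0,0.8,0],[0,0,0]],[[0,0.4,0],[0,0,0]],[[0,0.1,0],[0,0,0]],[[0,0,0],[0,0,0]],[[0,0,0],[0,0,0]],[[0,0,0],[0,0,0]]]}'
python3 - <<'E'
from h import *
from fit import proj
s=monitor.read_state();print(s['ee_pos'],s['eef_rot'],s['ft_force'])
o=[]
for n in('top','side'):
    c=shot(n)
    u,v=proj(c,np.array([(.514,.192,.165)]))[0].round().astype(int);h=20;print(n,u,v)
    o.append(cv2.resize(c['pixels'][v-h:v+h,u-h:u+h],(400,400),interpolation=cv2.INTER_CUBIC))
cv2.imwrite('pics/h1.png',cv2.convertScaleAbs(np.hstack(o),alpha=1.8))
E
```

```text
time: 8.23
ee_pos: [0.5147, 0.1881, 0.1548]
eef_rot: [0.486, 0.874, -0.0, 0.0]
ft_force: [0.3, -0.9, -0.4]
width: 0.0494
grip_force: 45.0
[0.51472467 0.18808448 0.15482519] [ 4.86058763e-01  8.73926039e-01 -3.40864119e-04  2.02892059e-04] [ 0.28038864 -0.89795349 -0.42444136]
top 184 208
side 214 145
```

View pics/h1.png

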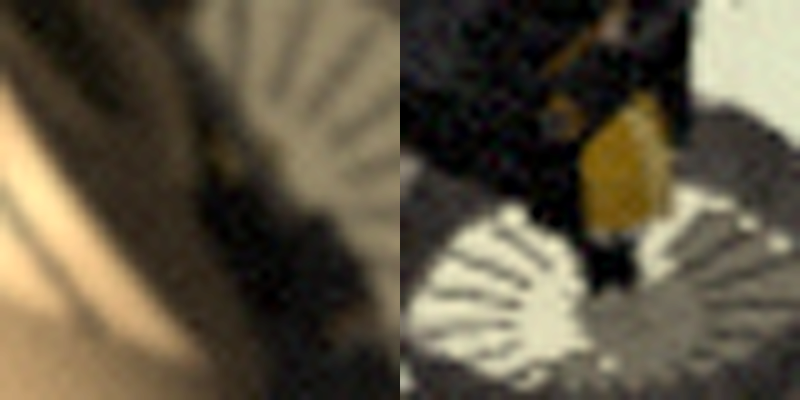

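Run:
```python
from h import *
from fit import proj
c=pickle.load(open('side.pkl','rb'))
k=10;u,v=214,145
def toc(P): return ((proj(c,np.array(P))-[u-20,v-20]+.5)*k).round(0)+[400,0]
t=np.array([.5147,.1881]);b=.1548+.0226
for a in(-148.15,-58.15,31.85):
    q=np.radians(a);e=np.array([np.cos(q),np.sin(q)]);n=np.array([-e[1],e[0]])
    print(a,[toc([[*(t+.025*e+s*.0045*n),b+z]])[0].tolist() for s in(-1,1) for z in(0,.027)])
print('apex',toc([[*t,b+.054]]),'spindle top',toc([[.514,.1925,.1575],[.514,.1925,.148]]).tolist())
# rib depth points: yellow
I=c['pixels'].astype(int)
for y in range(100,240,15):
    row=[]
    for x in range(575,700,10):
        uu=round((x-400)/k+u-20-.5);vv=round(y/k+v-20-.5);row.append(tuple(I[vv,uu]*1.8//1))
    print(y,[int(r[2]-r[0]) for r in row])
for q in((660,150),(655,200),(650,130),(600,210),(625,210)):
    x,y=q;print(q,pt(c,round((x-400)/k+u-20-.5),round(y/k+v-20-.5)).round(4))
```

```text
-148.15 [[555.0, 225.0], [550.0, 165.0], [577.0, 235.0], [572.0, 175.0]]
-58.15 [[661.0, 224.0], [658.0, 163.0], [677.0, 209.0], [673.0, 148.0]]
31.85 [[662.0, 153.0], [659.0, 92.0], [641.0, 143.0], [637.0, 83.0]]
apex [[600.  66.]] spindle top [[605.0, 225.0], [607.0, 245.0]]
100 [9, 4, -4, -11, -4, 1, 41, 50, 17, 1, -7, 6, 16]
115 [49, 31, 1, 14, 42, 73, 70, 67, 61, 30, 9, -1, 0]
130 [34, 12, 45, 96, 108, 115, 85, 74, 76, 60, 7, -4, 11]
145 [-1, 45, 100, 117, 110, 104, 94, 81, 69, 52, 20, -2, 16]
160 [-2, 82, 117, 95, 103, 115, 102, 78, 72, 65, 33, 12, 9]
175 [0, 74, 109, 115, 111, 98, 104, 72, 76, 61, 32, 11, 7]
190 [0, 56, 91, 90, 108, 96, 101, 81, 73, 62, 45, 42, 34]
205 [7, 54, 85, 92, 100, 97, 90, 97, 64, 54, 45, 38, 40]
220 [-10, 40, 90, 99, 99, 87, 97, 76, 58, 49, 47, 40, 23]
235 [0, 9, 29, 33, 24, 13, 17, 27, 40, 34, 31, 22, 18]
(660, 150) [0.5289 0.17   0.2019]
(655, 200) [0.5233 0.167  0.1886]
(650, 130) [0.5233 0.1729 0.2104]
(600, 210) [0.507  0.1724 0.1813]
(625, 210) [0.5116 0.1654 0.1853]
```

Side crop: the cone bottom is at about (625,232) and the spindle at about (611,260), so they are close to aligned. I'll correct the remaining y shortfall and drop just above the pin.

```bash
python3 -m crank '{"steps": [[[-0.03,0.17,-0.2],[0,0,0]],[[0,0,-0.2],[0,0,0]],[[0,0,-0.2],[0,0,0]],[[0,0,0],[0,0,0]],[[0,0,0],[0,0,0]],[[0,0,0],[0,0,0]]]}'
python3 - <<'E'
from h import *
from fit import proj
s=monitor.read_state();print(s['ee_pos'],s['eef_rot'],s['ft_force'])
N=5;fr=[cams.camera('side') for _ in range(N)]
c=fr[0];c['pixels']=np.mean([f['pixels'] for f in fr],0).astype(np.uint8);pickle.dump(c,open('side.pkl','wb'))
u,v=214,150;h=12;k=600/24
I=cv2.convertScaleAbs(cv2.resize(c['pixels'][v-h:v+h,u-h:u+h],(600,600),interpolation=cv2.INTER_CUBIC),alpha=1.8)
def toc(P): return ((proj(c,np.array(P))-[u-h,v-h]+.5)*k).astype(int)
t=s['ee_pos'];q=s['eef_rot'];b=t[2]+.0226;y=2*np.arctan2(q[1],q[0])-np.pi/2
def rib(t,y,r,w,z0,z1,col):
    for m in range(4):
        e=np.array([np.cos(y+m*np.pi/2),np.sin(y+m*np.pi/2)]);n=np.array([-e[1],e[0]])
        cv2.polylines(I,[toc([[*(t[:2]+r*e+g*w*n),z] for g,z in((-1,z0),(1,z0),(1,z1),(-1,z1))])],True,col,1)
rib(t,y,.025,.0045,b,b+.027,(255,0,255))
rib(np.array([.514,.1925]),np.radians(32),.011,.003,.134,.148,(0,0,255))
cv2.imwrite('pics/h2.png',I)
E
```

```text
time: 8.83
ee_pos: [0.5137, 0.1939, 0.1399]
eef_rot: [0.485, 0.874, 0.0, -0.0]
ft_force: [0.1, -0.4, -0.4]
width: 0.0496
grip_force: 45.0
[0.51372671 0.19393776 0.13990786] [ 4.85246611e-01  8.74377335e-01  2.87199369e-05 -4.66762903e-05] [ 0.14684221 -0.38916597 -0.3555574 ]
```

View pics/h2.png

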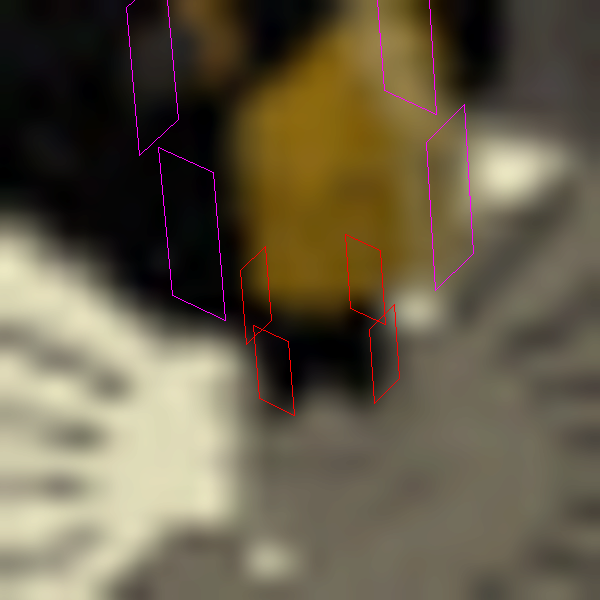

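Run:
```python
from h import *
from fit import proj
c=pickle.load(open('side.pkl','rb'));I=c['pixels'].astype(int)
print('cols',list(range(208,224)))
for v in range(138,156): print(v,[(int(I[v,u,2]-I[v,u,0]),int(I[v,u].sum()//3)) for u in range(208,224)])
t=np.array([.5137,.1939]);b=.1625
def p(P):return proj(c,np.array(P)).round(2).tolist()
y=np.radians(-57.95);e=np.array([np.cos(y),np.sin(y)]);n=np.array([-e[1],e[0]])
print('rib edges bottom/top',p([[*(t+.025*e+s*.0045*n),z] for s in(-1,1) for z in(b,b+.027)]))
print('axis',p([[*t,b],[.514,.1925,b],[.514,.1925,.148],[.514,.1925,.134]]), 'dx10',p([[t[0]+.01,t[1],b]]),'dy10',p([[t[0],t[1]+.01,b]]))
```

```text
cols [208, 209, 210, 211, 212, 213, 214, 215, 216, 217, 218, 219, 220, 221, 222, 223]
138 [(8, 12), (29, 35), (34, 28), (15, 12), (-1, 4), (-1, 4), (3, 6), (17, 26), (34, 51), (40, 51), (37, 32), (19, 11), (2, 5), (1, 2), (4, 27), (5, 35)]
139 [(4, 21), (7, 22), (29, 31), (22, 21), (0, 3), (4, 5), (24, 19), (47, 44), (45, 58), (43, 64), (44, 52), (31, 25), (3, 2), (-1, 3), (4, 25), (7, 35)]
140 [(4, 20), (5, 18), (27, 27), (19, 20), (6, 7), (25, 17), (55, 36), (62, 46), (49, 58), (42, 62), (40, 53), (32, 32), (7, 10), (1, 5), (6, 28), (6, 35)]
141 [(4, 15), (8, 10), (15, 13), (13, 12), (33, 25), (53, 39), (68, 46), (65, 48), (53, 47), (43, 59), (41, 61), (28, 39), (11, 12), (4, 17), (6, 32), (5, 38)]
142 [(-2, 3), (1, 2), (0, 1), (23, 23), (53, 43), (66, 47), (69, 48), (66, 46), (61, 44), (46, 54), (43, 61), (33, 53), (16, 38), (7, 40), (8, 40), (8, 39)]
143 [(1, 1), (1, 2), (0, 3), (27, 27), (54, 44), (67, 46), (68, 48), (67, 45), (64, 41), (54, 45), (41, 53), (38, 54), (24, 59), (17, 72), (14, 70), (12, 61)]
144 [(0, 1), (0, 2), (1, 3), (25, 25), (52, 42), (62, 46), (66, 49), (62, 
[... 1356 characters left out ...]
 116), (22, 114), (19, 97), (15, 67), (9, 34), (1, 3), (3, 21), (6, 21), (4, 11), (9, 36), (11, 49), (13, 56), (13, 56), (13, 57), (14, 57), (10, 46)]
154 [(22, 115), (21, 116), (20, 100), (14, 70), (10, 37), (7, 28), (12, 50), (10, 50), (9, 39), (12, 47), (13, 50), (13, 55), (13, 57), (13, 56), (13, 57), (11, 52)]
155 [(22, 115), (22, 115), (22, 112), (16, 81), (12, 53), (12, 53), (13, 54), (12, 55), (11, 53), (11, 51), (12, 55), (13, 57), (13, 59), (13, 59), (12, 58), (13, 56)]
rib edges bottom/top [[218.92, 149.12], [218.56, 143.2], [220.43, 147.63], [220.09, 141.7]]
axis [[213.73, 145.68], [213.96, 145.9], [214.19, 149.01], [214.41, 151.97]] dx10 [[216.41, 144.85]] dy10 [[212.63, 143.9]]
```

```bash
python3 -m crank '{"steps": [[[0.09,-0.16,0],[0,0,0]],[[0,0,0],[0,0,0]],[[0,0,0],[0,0,0]],[[0,0,0],[0,0,0]]]}'; python3 -m crank '{"steps": [[[0,0,-0.1],[0,0,0]],[[0,0,-0.1],[0,0,0]],[[0,0,-0.1],[0,0,0]],[[0,0,0],[0,0,0]],[[0,0,0],[0,0,0]]]}'
python3 - <<'E'
from h import *
s=monitor.read_state();print(s['ee_pos'],s['ft_force'],s['torque'])
c=shot('side');I=c['pixels'].astype(int)
print('cols',list(range(208,224)))
for v in range(144,157): print(v,[(int(I[v,u,2]-I[v,u,0]),int(I[v,u].sum()//3)) for u in range(208,224)])
E
```

```text
time: 9.42
ee_pos: [0.516, 0.1899, 0.1399]
eef_rot: [0.485, 0.874, 0.0, 0.0]
ft_force: [-0.2, -0.5, -1.7]
width: 0.0491
grip_force: 45.0
time: 9.83
ee_pos: [0.5158, 0.19, 0.1322]
eef_rot: [0.485, 0.874, -0.0, -0.0]
ft_force: [-0.1, 0.7, -1.3]
width: 0.0494
grip_force: 45.0
[0.51577989 0.18996893 0.13216707] [-0.07217186  0.67108542 -1.31280771] [ 0.00108458 -0.14283193 -0.0199409 ]
cols [208, 209, 210, 211, 212, 213, 214, 215, 216, 217, 218, 219, 220, 221, 222, 223]
144 [(0, 2), (0, 12), (0, 7), (-4, 2), (0, 17), (35, 22), (58, 43), (72, 52), (64, 50), (56, 46), (48, 55), (39, 63), (37, 63), (23, 63), (18, 102), (20, 104)]
145 [(2, 10), (0, 0), (-2, 0), (0, 0), (16, 21), (52, 43), (67, 43), (69, 52), (64, 48), (63, 42), (48, 46), (43, 56), (40, 66), (31, 71), (19, 97), (17, 106)]
146 [(-3, 1), (3, 1), (6, 5), (-2, 5), (19, 21), (57, 35), (59, 49), (68, 46), (56, 36), (58, 37), (53, 44), (40, 55), (33, 47), (27, 64), (16, 62), (8, 43)]
147 [(1, 2), (4, 1), (-2, 6), (2, 4), (20, 8), (52, 36), (62, 43), (62, 45), (58, 37), (56, 37), (50, 38), (43, 49), (33, 48), (22, 48), (14, 42), (8, 
[... 748 characters left out ...]
6), (14, 58), (10, 50), (9, 45), (10, 52)]
153 [(22, 117), (20, 102), (14, 66), (12, 25), (1, 7), (1, 7), (9, 21), (6, 22), (2, 9), (8, 37), (11, 49), (12, 57), (12, 59), (12, 59), (14, 56), (10, 47)]
154 [(21, 116), (22, 116), (20, 101), (14, 64), (7, 37), (3, 30), (12, 49), (9, 50), (6, 42), (11, 47), (14, 51), (13, 54), (14, 59), (10, 57), (13, 55), (12, 55)]
155 [(22, 118), (23, 117), (21, 112), (17, 79), (10, 51), (14, 52), (12, 55), (11, 50), (11, 52), (12, 53), (14, 59), (14, 60), (14, 57), (12, 60), (12, 59), (14, 61)]
156 [(20, 120), (21, 116), (18, 106), (13, 75), (11, 54), (10, 52), (11, 50), (12, 50), (10, 47), (12, 54), (15, 55), (12, 57), (12, 58), (12, 57), (12, 58), (13, 56)]
```

```bash
python3 -m crank '{"steps": [[[0,0,-0.1],[0,0,0]],[[0,0,-0.06],[0,0,0]],[[0,0,0],[0,0,0]],[[0,0,0],[0,0,0]]]}'; python3 -m crank '{"steps": [[[0,0,-0.06],[0,0,0]],[[0,0,-0.06],[0,0,0]],[[0,0,0],[0,0,0]],[[0,0,0],[0,0,0]]]}'; python3 -c "
from h import *
s=monitor.read_state();print(s['ee_pos'],s['ft_force'],s['torque'])"
```

```text
time: 10.22
ee_pos: [0.516, 0.19, 0.1285]
eef_rot: [0.485, 0.874, 0.0, 0.0]
ft_force: [-0.6, -0.3, -0.2]
width: 0.0488
grip_force: 45.0
time: 10.55
ee_pos: [0.5161, 0.19, 0.1257]
eef_rot: [0.485, 0.874, 0.0, 0.0]
ft_force: [-1.3, -0.8, 5.0]
width: 0.0497
grip_force: 45.0
[0.51610487 0.18999376 0.1256816 ] [-1.28833631 -0.77377869  4.98812326] [-0.13119799  0.18486581  0.00149156]
```

```bash
q(){ python3 -c "
from h import *
s=monitor.read_state();q=s['eef_rot'];print(s['time'],s['ee_pos'].round(4),round(np.degrees(2*np.arctan2(q[1],q[0]))-90,1),s['ft_force'].round(1),s['torque'].round(2))"; }
python3 -m crank '{"steps": [[[0,0,0],[0,0,0.5]],[[0,0,0],[0,0,0]]]}'>/dev/null; q
python3 -m crank '{"steps": [[[0,0,0],[0,0,0.5]],[[0,0,0],[0,0,0]]]}'>/dev/null; q
python3 -m crank '{"steps": [[[0,0,0],[0,0,-1]],[[0,0,0],[0,0,-0.5]],[[0,0,0],[0,0,0]]]}'>/dev/null; q
python3 -m crank '{"steps": [[[0,0,0],[0,0,-0.5]],[[0,0,0],[0,0,0]]]}'>/dev/null; q
```

```text
10.7167 [0.5163 0.1902 0.1258] 34.6 [-0.7  0.2  5.3] [ 0.01 -0.01  0.  ]
10.8833 [0.5163 0.1903 0.1258] 37.0 [-0.   0.3  4.8] [ 0.07 -0.13 -0.02]
11.1333 [0.5163 0.1901 0.1258] 29.2 [0.5 0.1 4. ] [ 0.01 -0.11  0.01]
11.3 [0.5162 0.1901 0.1257] 26.8 [-1.  -0.2  5.4] [-0.01 -0.05  0.03]
```

```bash
cat > q.sh <<'E'
cat >/dev/null
python3 -c "
from h import *
s=monitor.read_state();q=s['eef_rot'];d=s['ee_pos'][:2]-[.516,.19];y=np.radians(32);e=np.array([np.cos(y),np.sin(y)]);n=np.array([-e[1],e[0]]);f=s['ft_force'][:2]
print(round(s['time'],2),'e,n mm',(d@e*1e3).round(1),(d@n*1e3).round(1),'z',s['ee_pos'][2].round(4),'yaw',round(np.degrees(2*np.arctan2(q[1],q[0]))-90,1),'Fe,Fn,Fz',(f@e).round(1),(f@n).round(1),s['ft_force'][2].round(1),'Tz',s['torque'][2].round(2))"
E
chmod +x q.sh
python3 -m crank '{"steps": [[[0,0,0.05],[0,0,1]],[[0,0,0.03],[0,0,0]],[[0,0,0],[0,0,0]]]}'|./q.sh
python3 -m crank '{"steps": [[[0.05,0.03,0],[0,0,0]],[[0,0,0],[0,0,0]]]}'|./q.sh
python3 -m crank '{"steps": [[[0.05,0.03,0],[0,0,0]],[[0,0,0],[0,0,0]]]}'|./q.sh
python3 -m crank '{"steps": [[[-0.1,-0.06,0],[0,0,0]],[[-0.05,-0.03,0],[0,0,0]],[[0,0,0],[0,0,0]]]}'|./q.sh
python3 -m crank '{"steps": [[[-0.05,-0.03,0],[0,0,0]],[[0,0,0],[0,0,0]]]}'|./q.sh
python3 -m crank '{"steps": [[[0.1,0.06,0],[0,0,0]],[[-0.03,0.05,0],[0,0,0]],[[0,0,0],[0,0,0]]]}'|./q.sh
python3 -m crank '{"steps": [[[-0.03,0.05,0],[0,0,0]],[[0,0,0],[0,0,0]]]}'|./q.sh
python3 -m crank '{"steps": [[[0.06,-0.1,0],[0,0,0]],[[0.03,-0.05,0],[0,0,0]],[[0,0,0],[0,0,0]]]}'|./q.sh
python3 -m crank '{"steps": [[[0.03,-0.05,0],[0,0,0]],[[0,0,0],[0,0,0]]]}'|./q.sh
```

```text
11.55 e,n mm 0.1 0.0 z 0.1276 yaw 31.8 Fe,Fn,Fz 0.8 -0.3 3.1 Tz -0.02
11.72 e,n mm 1.2 -0.0 z 0.1272 yaw 31.8 Fe,Fn,Fz -0.7 -0.0 3.7 Tz 0.01
11.88 e,n mm 1.7 -0.0 z 0.1268 yaw 31.9 Fe,Fn,Fz -5.5 1.2 3.8 Tz 0.05
12.13 e,n mm -1.2 0.0 z 0.1277 yaw 31.9 Fe,Fn,Fz 1.3 0.4 3.0 Tz -0.03
12.3 e,n mm -1.9 0.1 z 0.128 yaw 31.9 Fe,Fn,Fz 5.7 0.9 2.7 Tz -0.01
12.55 e,n mm -0.2 1.2 z 0.1273 yaw 31.9 Fe,Fn,Fz -0.2 -1.8 1.9 Tz -0.02
12.72 e,n mm -0.6 3.5 z 0.1268 yaw 32.0 Fe,Fn,Fz 0.5 0.6 -0.7 Tz 0.02
12.97 e,n mm -0.5 1.2 z 0.1269 yaw 32.1 Fe,Fn,Fz -0.6 7.7 -0.8 Tz -0.01
13.13 e,n mm -0.5 0.9 z 0.1269 yaw 32.1 Fe,Fn,Fz -0.4 11.2 -0.2 Tz -0.01
```

```bash
python3 -m crank '{"steps": [[[-0.11,0.17,0],[0,0,0]],[[0,0,0],[0,0,0]],[[0,0,0],[0,0,0]]]}'|./q.sh
python3 -m crank '{"steps": [[[0,0,-0.08],[0,0,0]],[[0,0,-0.08],[0,0,0]],[[0,0,0],[0,0,0]]]}'|./q.sh
```

```text
13.38 e,n mm -0.4 1.9 z 0.1273 yaw 32.0 Fe,Fn,Fz -0.4 -0.2 -0.2 Tz -0.03
13.63 e,n mm -0.0 1.8 z 0.1234 yaw 31.9 Fe,Fn,Fz 0.4 0.3 5.4 Tz -0.04
```

```bash
python3 -m crank '{"steps": [[[0,0,0],[0,0,0.4]],[[0,0,0],[0,0,0]]]}'|./q.sh
python3 -m crank '{"steps": [[[0,0,0],[0,0,0.4]],[[0,0,0],[0,0,0]]]}'|./q.sh
python3 -m crank '{"steps": [[[0,0,0],[0,0,-1]],[[0,0,0],[0,0,-0.2]],[[0,0,0],[0,0,0]]]}'|./q.sh
python3 -m crank '{"steps": [[[0,0,0],[0,0,-0.4]],[[0,0,0],[0,0,0]]]}'|./q.sh
```

```text
13.8 e,n mm 0.1 2.0 z 0.1237 yaw 34.0 Fe,Fn,Fz -0.5 0.3 3.1 Tz -0.05
13.97 e,n mm 0.2 2.3 z 0.1237 yaw 36.0 Fe,Fn,Fz -0.0 1.8 5.0 Tz -0.11
14.22 e,n mm 0.0 1.9 z 0.1237 yaw 29.9 Fe,Fn,Fz -0.0 -0.0 5.4 Tz 0.04
14.38 e,n mm -0.1 1.9 z 0.1236 yaw 27.9 Fe,Fn,Fz 0.1 0.3 4.1 Tz 0.01
```

```bash
python3 -m crank '{"steps": [[[0,0,0],[0,0,-0.4]],[[0,0,0],[0,0,0]]]}'|./q.sh
python3 -m crank '{"steps": [[[0,0,0],[0,0,-0.4]],[[0,0,0],[0,0,0]]]}'|./q.sh
python3 -m crank '{"steps": [[[0,0,0],[0,0,-0.4]],[[0,0,0],[0,0,0]]]}'|./q.sh
```

```text
14.55 e,n mm -0.2 2.2 z 0.1234 yaw 26.0 Fe,Fn,Fz -0.6 0.3 3.3 Tz -0.01
14.72 e,n mm -0.2 2.4 z 0.1234 yaw 24.0 Fe,Fn,Fz -1.0 1.1 3.3 Tz 0.06
14.88 e,n mm -0.3 2.6 z 0.1234 yaw 22.0 Fe,Fn,Fz -1.6 2.5 4.5 Tz 0.07
```

```bash
python3 -m crank '{"steps": [[[0,0,0],[0,0,1]],[[0,0,0],[0,0,0.5]],[[0,0,0],[0,0,0]]]}'|./q.sh
python3 -m crank '{"steps": [[[-0.02,0.03,0],[0,0,0]],[[0,0,0],[0,0,0]]]}'|./q.sh
python3 -m crank '{"steps": [[[-0.02,0.03,0],[0,0,0]],[[0,0,0],[0,0,0]]]}'|./q.sh
python3 -m crank '{"steps": [[[0.06,-0.09,0],[0,0,0]],[[0,0,0],[0,0,0]]]}'|./q.sh
python3 -m crank '{"steps": [[[0.02,-0.03,0],[0,0,0]],[[0,0,0],[0,0,0]]]}'|./q.sh
```

```text
15.13 e,n mm -0.0 1.9 z 0.1235 yaw 29.7 Fe,Fn,Fz 0.9 1.5 4.7 Tz 0.01
15.3 e,n mm -0.3 2.7 z 0.1233 yaw 29.4 Fe,Fn,Fz 0.3 0.8 -0.9 Tz 0.0
15.47 e,n mm -0.8 4.2 z 0.1229 yaw 29.4 Fe,Fn,Fz -0.2 -1.2 -2.1 Tz 0.02
15.63 e,n mm -0.6 2.6 z 0.123 yaw 29.5 Fe,Fn,Fz -0.2 4.2 -0.5 Tz -0.03
15.8 e,n mm -0.6 2.4 z 0.1229 yaw 29.5 Fe,Fn,Fz -1.1 6.2 -0.7 Tz 0.06
```

Fz dropped to about zero, so the splines have meshed. I'll centre the cone and slide it down.

```bash
python3 -m crank '{"steps": [[[-0.07,0.11,0],[0,0,0]],[[0,0,0],[0,0,0]],[[0,0,0],[0,0,0]]]}'|./q.sh
python3 -m crank '{"steps": [[[0,0,-0.08],[0,0,0]],[[0,0,-0.08],[0,0,0]],[[0,0,0],[0,0,0]]]}'|./q.sh
python3 -m crank '{"steps": [[[0,0,-0.08],[0,0,0]],[[0,0,-0.08],[0,0,0]],[[0,0,0],[0,0,0]]]}'|./q.sh
```

```text
16.05 e,n mm -0.2 3.3 z 0.1233 yaw 29.4 Fe,Fn,Fz 0.3 -0.3 -0.9 Tz 0.03
16.3 e,n mm -0.5 3.3 z 0.1189 yaw 29.4 Fe,Fn,Fz -0.5 -0.5 -0.8 Tz 0.03
16.55 e,n mm -0.4 3.6 z 0.1149 yaw 29.4 Fe,Fn,Fz 0.0 0.4 0.5 Tz 0.02
```

```bash
for i in 1; do python3 -m crank '{"steps": [[[0,0,-0.08],[0,0,0]],[[0,0,0],[0,0,0]],[[0,0,0],[0,0,0]]]}'|./q.sh
python3 -m crank '{"steps": [[[0,0,-0.08],[0,0,0]],[[0,0,0],[0,0,0]],[[0,0,0],[0,0,0]]]}'|./q.sh
python3 -m crank '{"steps": [[[0,0,-0.08],[0,0,0]],[[0,0,0],[0,0,0]],[[0,0,0],[0,0,0]]]}'|./q.sh
python3 -m crank '{"steps": [[[0,0,-0.08],[0,0,0]],[[0,0,0],[0,0,0]],[[0,0,0],[0,0,0]]]}'|./q.sh; done
```

```text
16.8 e,n mm -0.2 3.6 z 0.1133 yaw 29.4 Fe,Fn,Fz -0.3 0.4 -0.7 Tz -0.05
17.05 e,n mm 0.1 3.6 z 0.1116 yaw 29.4 Fe,Fn,Fz -0.0 -0.1 1.5 Tz 0.03
17.3 e,n mm 0.1 3.6 z 0.1097 yaw 29.4 Fe,Fn,Fz 0.7 -0.1 4.2 Tz 0.01
17.55 e,n mm 0.2 3.6 z 0.1078 yaw 29.4 Fe,Fn,Fz -0.8 0.1 5.4 Tz -0.02
```

```bash
python3 -m crank '{"steps": [[[0,0,-0.08],[0,0,0]],[[0,0,0],[0,0,0]],[[0,0,0],[0,0,0]]]}' - 58|./q.sh
python3 -m crank '{"steps": [[[0,0,-0.08],[0,0,0]],[[0,0,0],[0,0,0]],[[0,0,0],[0,0,0]]]}'|./q.sh
python3 -m crank '{"steps": [[[0,0,-0.08],[0,0,0]],[[0,0,0],[0,0,0]],[[0,0,0],[0,0,0]]]}'|./q.sh
python3 -m crank '{"steps": [[[0,0,-0.08],[0,0,0]],[[0,0,0],[0,0,0]],[[0,0,0],[0,0,0]]]}'|./q.sh
```

```text
17.8 e,n mm 0.2 3.6 z 0.106 yaw 29.4 Fe,Fn,Fz -1.3 0.3 7.1 Tz 0.01
18.05 e,n mm 0.3 3.5 z 0.1052 yaw 29.4 Fe,Fn,Fz -6.9 -0.2 19.2 Tz -0.01
18.3 e,n mm 0.4 3.5 z 0.1049 yaw 29.4 Fe,Fn,Fz -15.1 1.9 37.0 Tz -0.05
18.55 e,n mm 0.6 3.4 z 0.1046 yaw 29.4 Fe,Fn,Fz -22.1 1.7 53.7 Tz 0.06
```

```bash
python3 -m crank '{"steps": [[[0,0,0.08],[0,0,0]],[[0,0,0.05],[0,0,0]],[[0,0,0],[0,0,0]],[[0,0,0],[0,0,0]],[[0,0,0],[0,0,0]],[[0,0,0],[0,0,0]]]}'|./q.sh
python3 - <<'E'
from h import *
s=monitor.read_state();print(s['width'],s['grip_force'],s['ft_force'])
o=[]
c=shot('side')
cv2.imwrite('pics/f1.png',cv2.convertScaleAbs(cv2.resize(c['pixels'][115:185,170:270],(800,560),interpolation=cv2.INTER_CUBIC),alpha=1.6))
E
```

```text
19.05 e,n mm 0.4 3.5 z 0.1051 yaw 29.4 Fe,Fn,Fz -9.3 0.7 25.4 Tz 0.08
0.049087987828844194 58.00913416622734 [-8.27693974 -4.38394887 25.40962215]
```

View pics/f1.png

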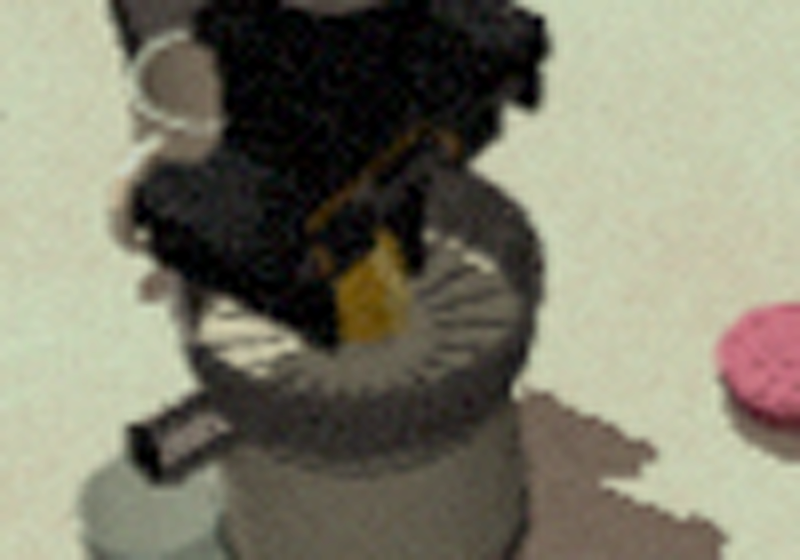

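The picture shows the cone seated low on the spindle, at about (372,300), and held by the gripper. It has travelled 6 mm from the home position and presses with 25 N, so it is on the stop.

```bash
python3 -c "
from h import *
print(ticket.close_job())"
```

```text
the job is handed in; nothing more can be done
None
```

The job is handed in: the lemon lay on the board, so the small yellow cone is meshed on the spindle, fully home, and held about 6 mm down on the stop with roughly 25 N, at 19 s on the clock.

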